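# Return the calibration weights to their block

## Task

The balance check is finished: lift the steel weight off the balance pan and pick up the three that stand on the worktop, and put each one back into its own well of the wooden block, so that the row runs in order of size from the widest well to the narrowest. Lower each weight upright until it stands on the felt at the bottom of its well and let go; do not drop or topple any, do not bump the balance, and leave the smallest weight where it is, already home in the narrowest well.

Things in the scene. Friction and masses are not known exactly. Their poses are not given: they have to be found in the camera images.
- weight_500: largest polished steel knob weight, 500 g, starts on the balance pan. Disc-shaped body 56 mm diameter x 22 mm high, then a 3 mm high narrower neck, then a round knob 24 mm diameter x 14 mm high (knob from 25 to 39 mm above the underside). Origin: centre of the underside, z up along its axis. Seats in well_500
- weight_200: second largest polished steel knob weight, 200 g, on the worktop. Disc-shaped body 44 mm diameter x 14 mm high, neck 3 mm, knob 20 mm diameter x 12 mm high (17 to 29 mm above the underside). Origin: centre of the underside, z up. Seats in well_200
- weight_100: middle polished steel knob weight, 100 g, on the worktop. Disc-shaped body 33 mm diameter x 12 mm high, neck 3 mm, knob 16 mm diameter x 11 mm high (15 to 26 mm above the underside). Origin: centre of the underside, z up. Seats in well_100
- weight_50: second smallest polished steel knob weight, 50 g, on the worktop. Disc-shaped body 22 mm diameter x 14 mm high, neck 3 mm, knob 12 mm diameter x 10 mm high (17 to 27 mm above the underside). Origin: centre of the underside, z up. Seats in well_50
- weight_20: smallest polished steel knob weight, 20 g, 14 mm diameter, 24 mm high over its 8 mm knob; already standing in the narrowest well at the end of the row, to be left there. Origin: centre of the underside
- well_500: widest of five round wells in a straight row, 75, 63.5, 52.5 and 41 mm apart from here on, in a fixed wooden block (104 x 316 mm, top 30 mm above the worktop, turned any way); at one end. Bore 66 mm, 5 mm countersink, 12 mm deep, dark green felt bottom. Origin: centre of the felt surface, where the weight's underside rests; z up, y along the row towards the wide end, x across the block
- well_200: second widest well of the same block, next to the widest. In every well the smooth countersink guides home a weight set down up to 7 mm off-centre. Bore 54 mm, 5 mm countersink, 9 mm deep. Origin: centre of the felt; axes as well_500
- well_100: middle well of the block. Bore 43 mm, 5 mm countersink, 8 mm deep. Origin: centre of the felt; axes as well_500
- well_50: second narrowest well of the block, next to the one that holds the smallest weight. Bore 32 mm, 5 mm countersink, 9 mm deep. Origin: centre of the felt; axes as well_500
- balance: compact white laboratory balance, fixed, 150 mm wide x 206 mm deep, display and keys on its low front. Its round steel pan, 112 mm diameter, has its top 66 mm above the worktop and its centre 33 mm along +x from the origin. Origin: centre of the footprint on the worktop; x points from display to back

How it is judged:
By the outcome, as a careful person would: the job done as asked, in the order asked, and still so for the second after the job is handed in, with the robot touching nothing.
It also fails if it takes over 106 s, if anything falls off the work surface, if the arm or the gripper's body presses on something with over 40 N, if the wrist force passes 120 N, or if a joint passes its speed limit or range.

## Robot

A 6-joint arm with a two-finger parallel gripper is mounted at the origin on a cart in front of the work surface, level with it; the furniture and walls round the work are solid. World frame = base frame: x ahead of the robot, y to its left, z up, the work surface at z = 0. Lengths are in m, angles in degrees, forces in N, time in s.
With the tool pointing down it reaches from about 0.4 to 0.825 m from the base axis. Payload 7 kg.
Tool frame: the origin (TCP) lies midway between the tips of the shut fingers; the grasp point (between the pads) lies 19 mm behind it; z points along the fingers, y is the line along which they close (so a half turn about z gives the same grasp; the last joint's range is limited). The gripper opens to 88 mm and grips with 3 to 60 N. Pads are 19 mm wide; open, the fingers measure 130 mm over their backs; the gripper's body (78 mm by 193 mm) begins 47 mm behind the grasp point.
Start: joints at [-46.805, 20.546, 0.682, 0, -70.136, -16.507], TCP at [0.303, -0.603, 0.203] pointing down, gripper open.
Joint ranges: [-176.03, 176.03], [-82.01, 121.73], [-58.28, 71.71], [-173.87, 95.51], [-174.79, -0.11], [-173.66, 173.66]. Speed limits (degrees/s): [136.94, 136.94, 172.46, 180, 180, 180].

## Interface

Orientations are given as [roll, pitch, yaw] about the fixed x, y, z axes, in that order (R = Rz(yaw) Ry(pitch) Rx(roll)).
In Python, from plant import ctrl gives the robot as it stands. The module is installed in compiled form; this text tells all that it offers.
- The arm moves only by the tool send_rows, never from a script. Its argument "plan" is a list that holds one entry, the list of rows, each a list of 6 numbers: the shift along the tool's x, y, z in shares of 30 cm (1.0 is 30 cm), then the turn, a rotation vector about the tool's x, y, z in parts of the range, where 1.0 means 90 degrees. A call has 1 to 8 rows; each row is the pose to reach, as a shift and turn from the pose commanded when the call began, along the tool's axes at that moment; what a row does not reach only later rows make up. A row lasts 1/12 s, in which the tool goes at most 41.7 mm and 7.16 degrees, less where a joint would pass 70% of its speed; a pose out of reach is approached as far as the arm can. Shift and turn numbers lie between -1 and 1, and a call with a number outside is refused. A call with a gripper value outside its range is refused whole. "fingers" is the opening, from 0 (shut) to 1 (fully open), set as the call begins (left out, the last holds). The fingers move at their own pace and stop on an object; the grip force is fixed at half the most. Time passes only in rows, so rows that repeat a pose let the fingers close. It gives the time, the measured TCP pose, the force, the opening and the grip force at its end, in the units of the state.
- ctrl.get_obs(): the state, without advancing time (a new reading comes with each control period).
- ctrl.snapshot(name): name is "side" or "top"; returns a dict with "img" (480x640x3 uint8, red, green, blue), "K" (3x3 intrinsics, pixels), "pose" (4x4, takes a point from camera to world coordinates). Camera axes: x right, y down, z forward; pixel columns grow to the right and rows downward; lengths in m; the calibration is good to about 2 mm. A picture is of the moment at which its call begins. There is no depth.
- ctrl.close_job(): hands the job in; it is judged then, once.
The state is a dict: "clock": time; "joint_pos": joint angles; "qvel": joint speeds; "tau": joint torques, N m; "tool_pos": TCP position; "orientation": TCP orientation; "force": force on the tool from outside, world axes, zero at the start; "moment": the same for the moment, N m; "opening": finger opening in m; "gripper_force": force on a finger pad.
Only numpy, scipy, OpenCV 4.12 (cv2) and the standard library are available. Lean on these libraries where they do the work, as an engineer would, in place of code of your own. Each camera call takes 0.05 s, during which the arm holds its last target. There are 200 camera calls.

## Working session

There is one attempt and no reset: what is moved stays moved. The work goes in short steps, Python scripts to look and compute and a tool call to move; the robot and the scene stay as the last step left them, time stands still between calls to the robot, and variables do not carry over. Pictures are saved under pics/ and viewed, at most 14 in all, crops included, and the job is handed in when it is done.

Besides the shell and the picture viewer there is one more tool, called as name(argument=value, ...), one argument or row to a line, values as JSON. send_rows: Moves the arm, as the interface text tells. Its arguments: {"type":"object","properties":{"plan":{"type":"array","items":{"type":"array","items":{"type":"array","items":{"type":"number"}}}},"fingers":{"type":"number"}},"required":["plan"]}

```bash
mkdir -p pics; python3 - <<'E'
from plant import ctrl
import cv2,numpy as np
np.set_printoptions(precision=4,suppress=True)
for n in("side","top"):
    s=ctrl.snapshot(n); cv2.imwrite(f"pics/{n}0.png",s["img"][:,:,::-1]); print(n,s["K"],s["pose"])
print(ctrl.get_obs())
E
```

```text
side [[469.0118   0.     326.3086]
 [  0.     469.0118 247.2067]
 [  0.       0.       1.    ]] [[-0.7983 -0.5046  0.3287  0.2006]
 [-0.6021  0.6803 -0.4179  0.4481]
 [-0.0128 -0.5315 -0.8469  0.9794]
 [ 0.      0.      0.      1.    ]]
top [[569.0733   0.     327.7909]
 [  0.     569.0733 238.4171]
 [  0.       0.       1.    ]] [[ 0.0091 -0.9895  0.1443  0.3939]
 [-0.9999 -0.0102 -0.0068 -0.0185]
 [ 0.0082 -0.1443 -0.9895  1.1375]
 [ 0.      0.      0.      1.    ]]
{'clock': 0.1, 'joint_pos': array([-46.8045,  20.5873,   0.6382,  -0.0171, -70.1357, -16.507 ]), 'qvel': array([ 0.0147, -0.0753,  0.1576,  0.0789, -0.0192,  0.0741]), 'tau': array([ -0.0013, -58.4165,  29.3754,   7.0156,   0.0101,  -0.0001]), 'tool_pos': array([ 0.3029, -0.6027,  0.2019]), 'orientation': array([ 179.9142,   -0.0087, -153.3173]), 'force': array([0.1211, 0.6013, 0.2609]), 'moment': array([-0.0189, -0.0456,  0.0629]), 'gripper_force': 0.0, 'opening': 0.08769102241528731}
```

View pics/side0.png

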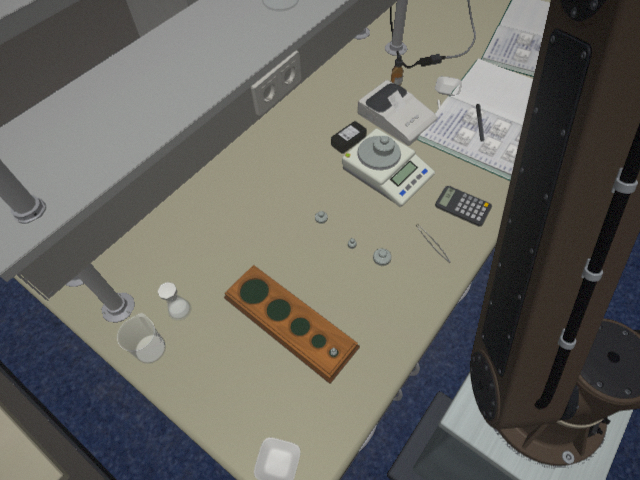

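View pics/top0.png

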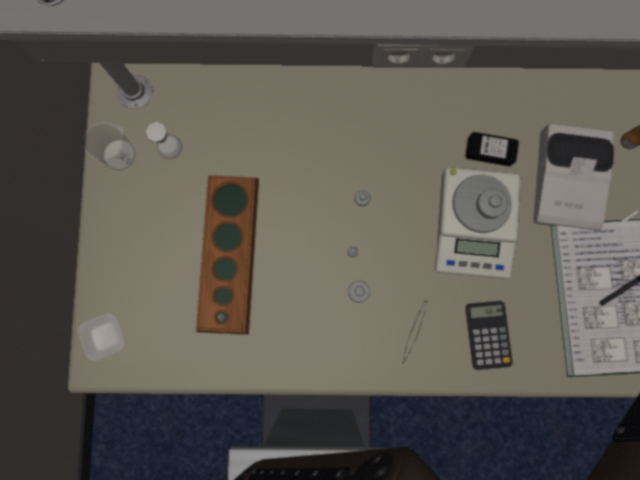

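The three small weights are near top pixels (362,198), (352,252) and (359,291). The 500 is on the pan at (491,203), and the block runs from the wide end at (230,200) to the narrow end at (221,317). Next I'll take enlarged crops.

```bash
cat > h.py <<'E'
import cv2,numpy as np
def tile(img,c,half=20,k=5):
    u,v=c; t=img[v-half:v+half,u-half:u+half]
    t=cv2.resize(t,None,fx=k,fy=k,interpolation=cv2.INTER_CUBIC)
    for i in range(0,2*half,5):
        L=8 if i%10==0 else 4
        cv2.line(t,(i*k,0),(i*k,L),(0,0,255),1);cv2.line(t,(0,i*k),(L,i*k),(0,0,255),1)
    cv2.putText(t,f"{u-half},{v-half}",(10,2*half*k-6),0,.4,(0,0,255),1)
    return t
E
python3 - <<'E'
from h import *
a=cv2.imread("pics/top0.png");b=cv2.imread("pics/side0.png")
cv2.imwrite("pics/mos.png",np.vstack([np.hstack([tile(a,c) for c in[(491,203),(359,291),(362,198),(352,252)]]),np.hstack([tile(b,c) for c in[(382,148),(382,256),(321,217),(352,243)]])]))
for n,im,(x0,y0,x1,y1) in(("top",a,(195,170,262,338)),("side",b,(222,262,360,385))):
    r=im[y0:y1,x0:x1].astype(int); m=((r[:,:,1]>r[:,:,2]+3)).astype(np.uint8)
    k,l,s,c=cv2.connectedComponentsWithStats(m)
    for i in range(1,k):
        if s[i,4]>25: print(n,c[i]+[x0,y0],s[i])
t=np.hstack([cv2.resize(a[165:340,190:265],None,fx=3.4,fy=3.4,interpolation=2),cv2.resize(b[262:385,222:360],(500,446),interpolation=2)[:446]] if 0 else [cv2.resize(a[170:340,190:265],(255,578),interpolation=2),cv2.copyMakeBorder(cv2.resize(b[262:385,222:362],None,fx=3.8,fy=3.8,interpolation=2),0,578-467,0,0,0)])
cv2.imwrite("pics/blk.png",t);print(t.shape)
E
```

```text
top [230.14167813 199.65337001] [ 20  15  31  30 727]
top [227.34623218 236.67617108] [ 20  55  25  25 491]
top [224.91318328 268.57877814] [ 20  89  20  20 311]
top [223.15243902 295.3597561 ] [ 21 119  15  14 164]
side [253.82306163 290.97017893] [ 19  18  27  23 503]
side [278.06521739 309.58423913] [ 45  38  23  20 368]
side [299.59349593 326.14634146] [ 69  56  18  17 246]
side [318.27941176 340.72794118] [ 90  73  14  13 136]
side [333.30232558 352.11627907] [108  86   8   9  43]
(578, 787, 3)
```

View pics/mos.png

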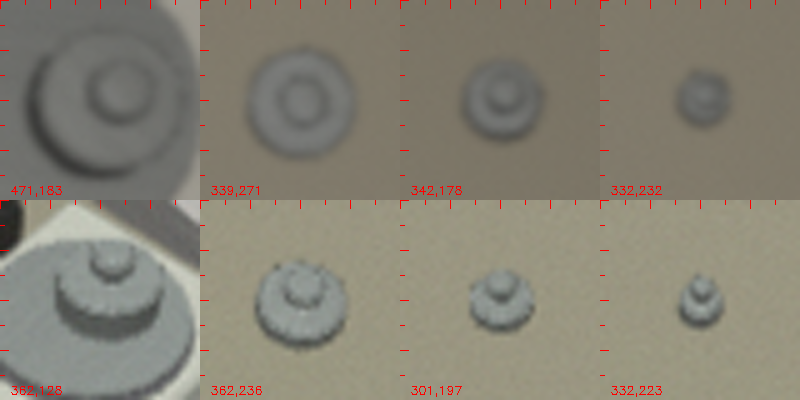

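View pics/blk.png

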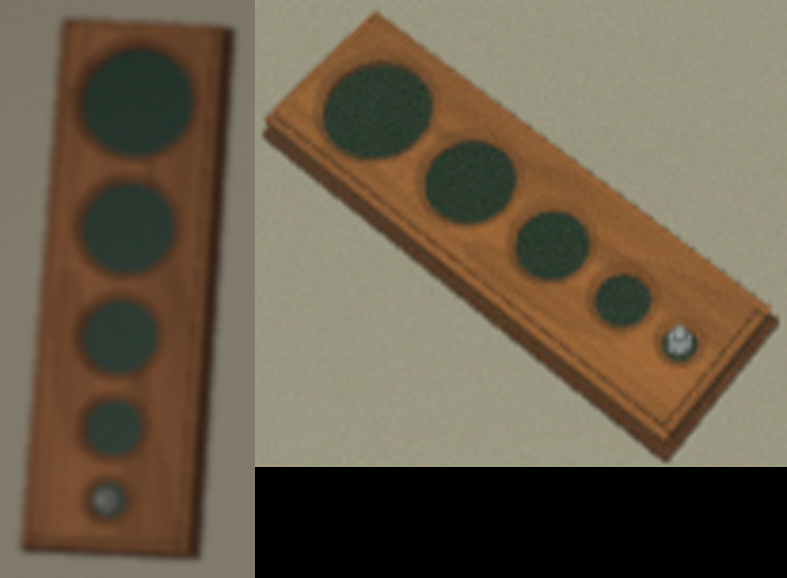

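The mosaic shows all four knobs upright. In tile pixels, the top-view knobs are at (122,91), (103,100), (103,94) and (104,96). The side-view knobs are at (112,61), (103,89), (102,86) and (102,87). The block crop shows four empty wells and the smallest weight in the fifth. Next I'll triangulate.

```bash
cat >> h.py <<'E'
from plant import ctrl
C={}
def cams():
    if not C:
        for n in("side","top"):
            s=ctrl.snapshot(n); C[n]=(s["K"],s["pose"])
            cv2.imwrite(f"pics/last_{n}.png",s["img"][:,:,::-1])
    return C
def tri(a,b):
    # a top pixel, b side pixel -> world, reprojection err
    c=cams(); P=[c[n][0]@np.linalg.inv(c[n][1])[:3] for n in("top","side")]
    X=cv2.triangulatePoints(P[0],P[1],np.float64(a),np.float64(b)).ravel(); X/=X[3]
    e=[(p@X)[:2]/(p@X)[2]-q for p,q in zip(P,(a,b))]
    return X[:3],np.linalg.norm(e)
def onplane(n,uv,z):
    K,T=cams()[n]; d=T[:3,:3]@np.linalg.solve(K,[*uv,1]); o=T[:3,3]
    return o+d*(z-o[2])/d[2]
def proj(n,X):
    K,T=cams()[n]; p=K@(np.linalg.inv(T)@[*X,1])[:3]; return p[:2]/p[2]
E
python3 - <<'E'
from h import *
np.set_printoptions(precision=4,suppress=True)
f=lambda o,p:[o[i]+(p[i]+.5)/5-.5 for i in(0,1)]
for n,to,tp,so,sp,z in(("500",(471,183),(122,91),(362,128),(112,61),.098),("200",(339,271),(103,100),(362,236),(103,89),.023),("100",(342,178),(103,94),(301,197),(102,86),.0205),("50",(332,232),(104,96),(332,223),(102,87),.022)):
    a,b=f(to,tp),f(so,sp); X,e=tri(a,b); print(n,X,e,onplane("top",a,z),onplane("side",b,z))
W=[]
for a,b,d in(((230.14,199.65),(253.82,290.97),.018),((227.35,236.68),(278.07,309.58),.021),((224.91,268.58),(299.59,326.15),.022),((223.15,295.36),(318.28,340.73),.021)):
    X,e=tri(a,b);W.append(X);print(X,e,onplane("top",a,d),onplane("side",b,d),np.linalg.norm(X-W[-2]) if len(W)>1 else'')
d=(W[0]-W[3]);print("row yaw",np.degrees(np.arctan2(-d[0],d[1])), np.linalg.norm(d[:2]))
for n in("top",): # shelf edge height / balance
    print([onplane(n,p,.03) for p in((209,178),(257,180),(248,333),(197,331))])
print("balance",[onplane("top",p,.06) for p in((444,168),(520,171),(437,272),(511,277))])
E
```

```text
500 [ 0.6199 -0.3373  0.0983] 0.15993110651658474 [ 0.6198 -0.3375  0.098 ] [ 0.6204 -0.3375  0.098 ]
200 [ 0.454  -0.0884  0.0245] 0.02125280322462046 [ 0.4541 -0.0885  0.023 ] [ 0.4543 -0.0893  0.023 ]
100 [ 0.6418 -0.0942  0.0247] 0.041887192055124194 [ 0.6427 -0.0945  0.0205] [ 0.6436 -0.0966  0.0205]
50 [ 0.5319 -0.0746  0.0285] 0.21909139864911592 [ 0.5324 -0.075   0.022 ] [ 0.5345 -0.078   0.022 ]
[0.6324 0.1692 0.0251] 0.17393505187498604 [0.6337 0.1703 0.018 ] [0.6359 0.1672 0.018 ] 
[0.5576 0.1719 0.0267] 0.23747358677811942 [0.5582 0.1728 0.021 ] [0.5602 0.1704 0.021 ] 0.07486402856086133
[0.4944 0.1743 0.0278] 0.23388950122591656 [0.4947 0.1752 0.022 ] [0.4966 0.1728 0.022 ] 0.06323424949958638
[0.4423 0.176  0.0265] 0.11605077928206967 [0.4424 0.1769 0.021 ] [0.4438 0.1746 0.021 ] 0.052216752121830516
row yaw -92.0656106768939 0.19027058028449165
[array([0.6748, 0.2118, 0.03  ]), array([0.6717, 0.1161, 0.03  ]), array([0.3706, 0.1252, 0.03  ]), array([0.3735, 0.223 , 0.03  ])]
balance [array([ 0.6923, -0.2515,  0.06  ]), array([ 0.688, -0.4  ,  0.06 ]), array([ 0.4887, -0.234 ,  0.06  ]), array([ 0.4806, -0.3747,  0.06  ])]
```

```bash
python3 - <<'E'
from h import *
print("outlet",tri((399,57),(265,92)),tri((443,57),(291,76)))
E
```

```text
outlet (array([ 0.8104344 , -0.13213168,  0.29282736]), np.float64(3.4251527784744074)) (array([ 0.80540633, -0.20363472,  0.29450888]), np.float64(1.62039819015405))
```

The rows are not in the units I measure in: shifts go in shares of 30 cm and turns go in shares of 90 degrees. I convert before sending: -20 cm / 30 = -0.6667, -17.5 cm / 30 = -0.5833, 26.7 degrees / 90 = 0.2967.

send_rows(
  plan=[
    [[-0.0833, 0.02, 0, 0, 0, 0.0367], [-0.1667, 0.04, 0, 0, 0, 0.0744], [-0.25, 0.06, 0, 0, 0, 0.1111], [-0.3333, 0.08, 0, 0, 0, 0.1489], [-0.4167, 0.1, 0, 0, 0, 0.1856], [-0.5, 0.12, 0, 0, 0, 0.2222], [-0.5833, 0.14, 0, 0, 0, 0.26], [-0.6667, 0.16, 0, 0, 0, 0.2967]],
  ],
  fingers=1,
)

```text
clock: 0.97
tool_pos: [0.4612, -0.4694, 0.2028]
orientation: [-180.0, 0.0, 179.8]
force: [0.5, -0.1, -0.3]
opening: 0.0881
gripper_force: 0.0
```

Converted, -16 cm / 30 = -0.5333, 13.2 cm / 30 = 0.44, 0.2 degrees / 90 = 0.0022.

send_rows(
  plan=[
    [[-0.09, 0.0733, 0, 0, 0, 0], [-0.18, 0.1467, 0, 0, 0, 0], [-0.2667, 0.22, 0, 0, 0, 0], [-0.3567, 0.2933, 0, 0, 0, 0], [-0.4433, 0.3667, 0.0333, 0, 0, 0], [-0.5, 0.4133, 0.0667, 0, 0, 0], [-0.5333, 0.44, 0.1, 0, 0, 0.0022], [-0.5333, 0.44, 0.1333, 0, 0, 0.0022]],
  ],
)

```text
clock: 1.63
tool_pos: [0.6221, -0.3365, 0.1615]
orientation: [180.0, -0.0, 179.9]
force: [-0.7, -0.4, 0.5]
opening: 0.0876
gripper_force: 0.0
```

```bash
python3 - <<'E'
from h import *
cams(); print(ctrl.get_obs()["tool_pos"],ctrl.get_obs()["joint_pos"])
a=cv2.imread("pics/last_top.png");b=cv2.imread("pics/last_side.png")
cv2.imwrite("pics/v1.png",np.hstack([cv2.resize(a[120:320,400:600],(400,400)),cv2.resize(b[60:260,300:500],(400,400))]))
E
```

```text
[ 0.61903359 -0.33777482  0.16012511] [-1.28556958e+01  2.49760491e+01  1.85134844e+00 -3.47706483e-02
 -6.71111400e+01 -7.73235941e+01]
```

View pics/v1.png

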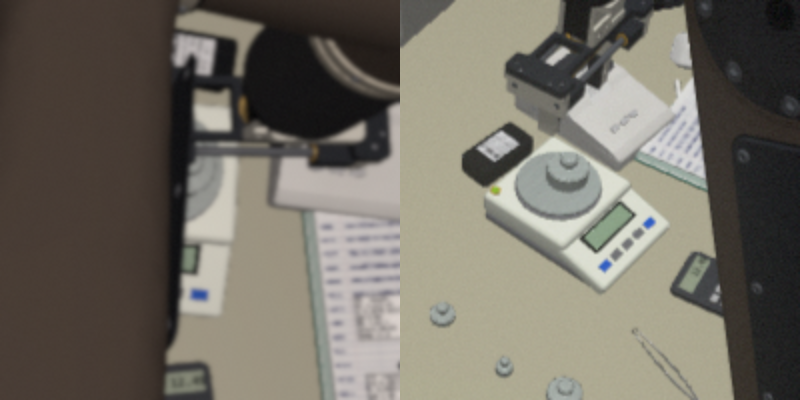

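The side crop shows the gripper open above the pan, with its left finger at about (377,122). The weight is undisturbed. I'll check where the TCP projects.

```bash
python3 - <<'E'
from h import *
for i in range(3): print(ctrl.get_obs()["tool_pos"])
for X in((.619,-.338,.16),(.619,-.294,.16),(.619,-.382,.16),(.62,-.3375,.098)): print(proj("side",X),proj("top",X))
b=cv2.imread("pics/last_side.png"); cv2.imwrite("pics/v2.png",cv2.resize(b[70:170,320:440],None,fx=5,fy=5,interpolation=2))
E
```

```text
[ 0.61903359 -0.33777482  0.16012511]
[ 0.61903359 -0.33777482  0.16012511]
[ 0.61903359 -0.33777482  0.16012511]
[386.86866337 121.72337723] [505.85025422 193.86312758]
[376.96049238 131.99995868] [480.90569053 193.59453641]
[396.46765504 111.76747115] [530.77986657 194.13155775]
[384.12208229 139.85118401] [495.01811017 200.6940252 ]
```

View pics/v2.png

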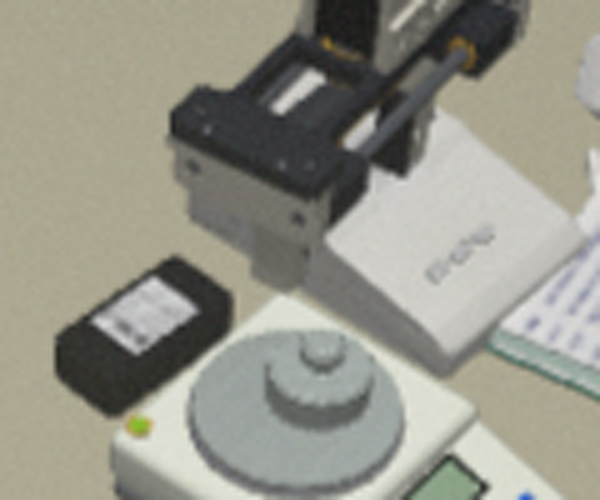

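Converted, 4 cm / 30 = 0.1333, 3 cm / 30 = 0.1.

send_rows(
  plan=[
    [[0, 0, 0.0333, 0, 0, 0], [0, 0, 0.0667, 0, 0, 0], [0, 0, 0.1, 0, 0, 0], [0, 0, 0.1333, 0, 0, 0], [0, 0, 0.1333, 0, 0, 0], [0, 0, 0.1333, 0, 0, 0], [0, 0, 0.1333, 0, 0, 0], [0, 0, 0.1333, 0, 0, 0]],
  ],
  fingers=0.5,
)

```text
clock: 2.5
tool_pos: [0.6207, -0.3386, 0.1234]
orientation: [-180.0, 0.1, 179.8]
force: [0.1, 0.9, -0.3]
opening: 0.0449
gripper_force: 0.0
```

```bash
python3 - <<'E'
from h import *
cams(); print(ctrl.get_obs()["tool_pos"])
p=ctrl.get_obs()["tool_pos"]
for X in(p,p+[0,.022,0],p+[0,.043,0],p+[0,0,.019]): print(proj("side",X))
b=cv2.imread("pics/last_side.png"); cv2.imwrite("pics/v3.png",cv2.resize(b[90:170,340:430],None,fx=7,fy=7,interpolation=2))
E
```

```text
[ 0.62066089 -0.33848188  0.1233755 ]
[385.03138598 132.26989768]
[380.23459848 137.31221197]
[375.58575869 142.19900575]
[385.73810523 126.66815086]
```

View pics/v3.png

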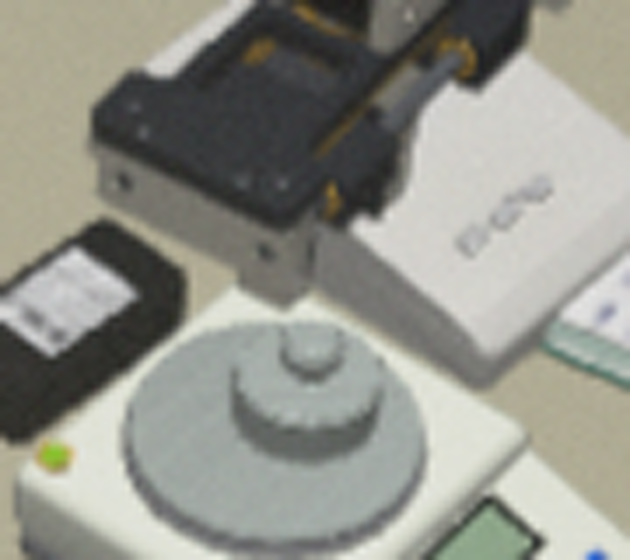

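The side crop shows the half-open finger tip at about (379,133), just behind the knob at (384,139) and still above it. I'll lower gently and watch the force.

Converted, 3.1 cm / 30 = 0.1033, 2.8 cm / 30 = 0.0933.

send_rows(
  plan=[
    [[0, 0.0033, 0.02, 0, 0, 0], [0, 0.0033, 0.04, 0, 0, 0], [0, 0.0033, 0.06, 0, 0, 0], [0, 0.0033, 0.08, 0, 0, 0], [0, 0.0033, 0.0933, 0, 0, 0], [0, 0.0033, 0.1033, 0, 0, 0], [0, 0.0033, 0.1033, 0, 0, 0]],
  ],
)

```text
clock: 3.18
tool_pos: [0.6198, -0.3372, 0.0906]
orientation: [180.0, -0.1, 179.8]
force: [0.1, -0.1, 1.0]
opening: 0.0439
gripper_force: 0.0
```

```bash
python3 - <<'E'
from h import *
cams(); o=ctrl.get_obs(); print(o["tool_pos"],o["force"])
b=cv2.imread("pics/last_side.png"); cv2.imwrite("pics/v4.png",cv2.resize(b[100:170,345:425],None,fx=7,fy=7,interpolation=2))
E
```

```text
[ 0.62029883 -0.33746786  0.09167357] [0.2573925  0.3215055  1.02463095]
```

View pics/v4.png

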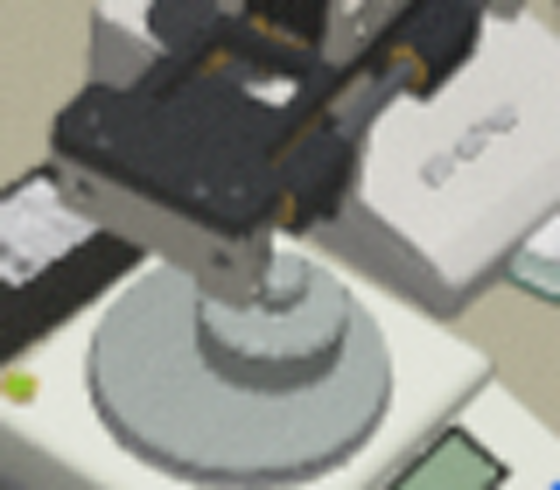

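The crop shows the near finger tip standing beside the knob, just above the disc. I'll close the fingers.

send_rows(
  plan=[
    [[0, 0, 0, 0, 0, 0], [0, 0, 0, 0, 0, 0], [0, 0, 0, 0, 0, 0], [0, 0, 0, 0, 0, 0], [0, 0, 0, 0, 0, 0], [0, 0, 0, 0, 0, 0], [0, 0, 0, 0, 0, 0], [0, 0, 0, 0, 0, 0]],
  ],
  fingers=0,
)

```text
clock: 3.95
tool_pos: [0.6203, -0.3374, 0.0918]
orientation: [-180.0, -0.0, 179.8]
force: [0.8, -0.1, 0.8]
opening: 0.0011
gripper_force: 0.0
```

```bash
python3 - <<'E'
from h import *
cams(); o=ctrl.get_obs(); print(o["tool_pos"],o["joint_pos"],o["force"],o["moment"]); print(proj("side",o["tool_pos"]),proj("top",o["tool_pos"]))
a=cv2.imread("pics/last_top.png")
b=cv2.imread("pics/last_side.png"); cv2.imwrite("pics/v5.png",np.hstack([cv2.resize(b[90:170,345:425],None,fx=5,fy=5,interpolation=2),cv2.resize(a[150:250,430:530],None,fx=4,fy=4,interpolation=2)]))
E
```

```text
[ 0.62029115 -0.33739389  0.0917364 ] [-1.27819619e+01  2.78650566e+01 -2.88948034e+00 -1.97401561e-04
 -5.92481288e+01 -7.74285907e+01] [-0.07128591 -0.02075621 -0.47179984] [ 0.02552508 -0.02422851  0.03668439]
[383.78461819 141.57646147] [493.96019002 201.24098515]
```

View pics/v5.png

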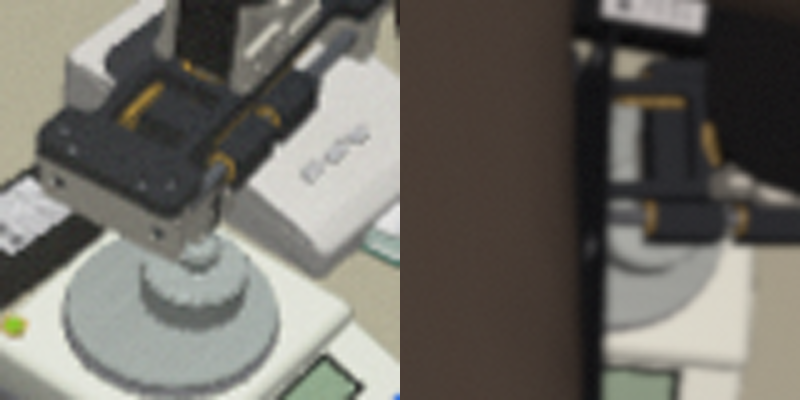

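The crop shows the shut fingers covering the upper part of the knob at about (385,141). They closed above it, so the real tips sit more than 13 mm above the reported TCP. I'll step down in small grip trials without pressing on anything.

Converted, 0.6 cm / 30 = 0.02, 0.4 cm / 30 = 0.0133.

send_rows(
  plan=[
    [[0, 0, 0, 0, 0, 0], [0, 0, 0, 0, 0, 0], [0, 0, 0, 0, 0, 0], [0, 0, 0, 0, 0, 0], [0, 0, 0, 0, 0, 0], [0, 0, 0.0067, 0, 0, 0], [0, 0, 0.0133, 0, 0, 0], [0, 0, 0.02, 0, 0, 0]],
  ],
  fingers=0.5,
)

```text
clock: 4.72
tool_pos: [0.6202, -0.3374, 0.0855]
orientation: [180.0, -0.0, 179.8]
force: [0.4, 1.1, 0.1]
opening: 0.0427
gripper_force: 0.0
```

send_rows(
  plan=[
    [[0, 0, 0, 0, 0, 0], [0, 0, 0, 0, 0, 0], [0, 0, 0, 0, 0, 0], [0, 0, 0, 0, 0, 0], [0, 0, 0, 0, 0, 0], [0, 0, 0, 0, 0, 0], [0, 0, 0, 0, 0, 0], [0, 0, 0, 0, 0, 0]],
  ],
  fingers=0,
)

```text
clock: 5.38
tool_pos: [0.6203, -0.3374, 0.0858]
orientation: [-180.0, 0.0, 179.8]
force: [-0.4, 0.5, 1.1]
opening: 0.0009
gripper_force: 0.0
```

No grip at 0.0858, which is below the disc top, so the tips are at least 19 mm higher than reported. I'll go another 6 mm.

Converted, 0.6 cm / 30 = 0.02, 0.4 cm / 30 = 0.0133.

send_rows(
  plan=[
    [[0, 0, 0, 0, 0, 0], [0, 0, 0, 0, 0, 0], [0, 0, 0, 0, 0, 0], [0, 0, 0, 0, 0, 0], [0, 0, 0, 0, 0, 0], [0, 0, 0.0067, 0, 0, 0], [0, 0, 0.0133, 0, 0, 0], [0, 0, 0.02, 0, 0, 0]],
  ],
  fingers=0.5,
)

```text
clock: 6.05
tool_pos: [0.6202, -0.3374, 0.0795]
orientation: [180.0, -0.0, 179.8]
force: [-0.0, -0.3, -0.2]
opening: 0.0429
gripper_force: 0.0
```

send_rows(
  plan=[
    [[0, 0, 0, 0, 0, 0], [0, 0, 0, 0, 0, 0], [0, 0, 0, 0, 0, 0], [0, 0, 0, 0, 0, 0], [0, 0, 0, 0, 0, 0], [0, 0, 0, 0, 0, 0], [0, 0, 0, 0, 0, 0], [0, 0, 0, 0, 0, 0]],
  ],
  fingers=0,
)

```text
clock: 6.72
tool_pos: [0.6215, -0.3379, 0.0816]
orientation: [-179.9, 0.2, 179.8]
force: [-0.1, 0.7, 5.7]
opening: 0.0014
gripper_force: 3.1
```

The fingers now just touch the knob top, giving 5.7 N and 1.4 mm opening. So the tips sit about 24 mm above the reported TCP. I'll open and go 9 mm lower, which puts the tips at about 0.095, still 7 mm above the disc.

Converted, 0.8 cm / 30 = 0.0267, -0.4 cm / 30 = -0.0133.

send_rows(
  plan=[
    [[0, 0, -0.0133, 0, 0, 0], [0, 0, -0.0133, 0, 0, 0], [0, 0, -0.0133, 0, 0, 0], [0, 0, -0.0133, 0, 0, 0], [0, 0, -0.0133, 0, 0, 0], [0, 0, 0, 0, 0, 0], [0, 0, 0.0133, 0, 0, 0], [0, 0, 0.0267, 0, 0, 0]],
  ],
  fingers=0.5,
)

```text
clock: 7.38
tool_pos: [0.6201, -0.3373, 0.071]
orientation: [180.0, -0.0, 179.8]
force: [-0.3, 1.2, 0.3]
opening: 0.0427
gripper_force: 0.0
```

send_rows(
  plan=[
    [[0, 0, 0, 0, 0, 0], [0, 0, 0, 0, 0, 0], [0, 0, 0, 0, 0, 0], [0, 0, 0, 0, 0, 0], [0, 0, 0, 0, 0, 0], [0, 0, 0, 0, 0, 0], [0, 0, 0, 0, 0, 0], [0, 0, 0, 0, 0, 0]],
  ],
  fingers=0,
)

```text
clock: 8.05
tool_pos: [0.6203, -0.3374, 0.0717]
orientation: [-180.0, 0.0, 179.8]
force: [-1.2, -1.7, -2.3]
opening: 0.0224
gripper_force: 30.0
```

Gripped at 22 mm opening and 30 N. I'll lift straight up and check that it holds.

Converted, -8 cm / 30 = -0.2667, -7 cm / 30 = -0.2333.

send_rows(
  plan=[
    [[0, 0, -0.0133, 0, 0, 0], [0, 0, -0.0333, 0, 0, 0], [0, 0, -0.0667, 0, 0, 0], [0, 0, -0.1067, 0, 0, 0], [0, 0, -0.1533, 0, 0, 0], [0, 0, -0.2, 0, 0, 0], [0, 0, -0.2333, 0, 0, 0], [0, 0, -0.2667, 0, 0, 0]],
  ],
)

```text
clock: 8.72
tool_pos: [0.6206, -0.3374, 0.1537]
orientation: [-180.0, 0.1, 179.8]
force: [-0.3, 0.4, -5.9]
opening: 0.0228
gripper_force: 30.0
```

Converted, 16.3 cm / 30 = 0.5433, 13.8 cm / 30 = 0.46.

send_rows(
  plan=[
    [[0, 0.0267, 0, 0, 0, 0], [-0.0033, 0.0667, 0, 0, 0, 0], [-0.0067, 0.1333, 0, 0, 0, 0], [-0.01, 0.21, 0, 0, 0, 0], [-0.0133, 0.2933, 0, 0, 0, 0], [-0.0167, 0.3767, 0, 0, 0, 0], [-0.02, 0.46, 0, 0, 0, 0], [-0.02, 0.5433, 0, 0, 0, 0]],
  ],
)

```text
clock: 9.38
tool_pos: [0.6261, -0.172, 0.1507]
orientation: [180.0, -0.1, 179.8]
force: [0.3, 0.2, -4.9]
opening: 0.0227
gripper_force: 30.0
```

Converted, 20 cm / 30 = 0.6667, 17.5 cm / 30 = 0.5833.

send_rows(
  plan=[
    [[0, 0.0833, 0, 0, 0, 0], [-0.0033, 0.1667, 0, 0, 0, 0], [-0.0067, 0.25, 0, 0, 0, 0], [-0.01, 0.3333, 0, 0, 0, 0], [-0.0133, 0.4167, 0, 0, 0, 0], [-0.0167, 0.5, 0, 0, 0, 0], [-0.02, 0.5833, 0, 0, 0, 0], [-0.02, 0.6667, 0, 0, 0, 0]],
  ],
)

```text
clock: 10.05
tool_pos: [0.6325, 0.0278, 0.1508]
orientation: [-180.0, -0.1, 179.8]
force: [-0.4, -0.5, -5.8]
opening: 0.023
gripper_force: 30.0
```

send_rows(
  plan=[
    [[0, 0.0833, 0, 0, 0, 0], [0, 0.1667, 0, 0, 0, 0], [0, 0.25, 0, 0, 0, 0], [0, 0.3267, 0, 0, 0, 0], [0, 0.3933, 0, 0, 0, 0], [0, 0.4467, 0, 0, 0, 0], [0, 0.48, 0, 0, 0, 0], [0, 0.48, 0, 0, 0, 0]],
  ],
)

```text
clock: 10.72
tool_pos: [0.6336, 0.1718, 0.1511]
orientation: [-180.0, -0.0, 179.9]
force: [0.4, -0.8, -5.2]
opening: 0.023
gripper_force: 30.0
```

Converted, 10 cm / 30 = 0.3333, 9.2 cm / 30 = 0.3067.

send_rows(
  plan=[
    [[0, 0, 0.0267, 0, 0, 0], [0, -0.0033, 0.0733, 0, 0, 0], [0, -0.0033, 0.1333, 0, 0, 0], [0, -0.0067, 0.2, 0, 0, 0], [0, -0.0067, 0.26, 0, 0, 0], [0, -0.0067, 0.3067, 0, 0, 0], [0, -0.0067, 0.3333, 0, 0, 0], [0, -0.0067, 0.3333, 0, 0, 0]],
  ],
)

```text
clock: 11.38
tool_pos: [0.6327, 0.1659, 0.0492]
orientation: [-179.9, -0.2, 179.7]
force: [-0.5, -0.1, -5.6]
opening: 0.0229
gripper_force: 30.0
```

```bash
python3 - <<'E'
from h import *
cams(); o=ctrl.get_obs(); print(o["tool_pos"],o["force"])
p=o["tool_pos"]
for dz in(-.0055,.0165): # weight underside and disc top
    q=np.array([proj("side",p+[.028*np.cos(t),.028*np.sin(t),dz]) for t in np.linspace(0,6.28,40)]); print(dz,q.min(0),q.max(0))
a=cv2.imread("pics/last_top.png")
b=cv2.imread("pics/last_side.png"); cv2.imwrite("pics/v6.png",np.hstack([cv2.resize(b[235:325,215:305],None,fx=5,fy=5,interpolation=2)[:400],cv2.resize(a[160:240,190:260],None,fx=5,fy=5,interpolation=2)]))
E
```

```text
[0.63442357 0.1669954  0.05192281] [-0.02602343  0.05469671 -4.76910015]
-0.0055 [240.05599643 274.54138461] [265.08413137 296.79446756]
0.0165 [238.36684101 269.78737125] [263.85137307 292.30919129]
```

View pics/v6.png

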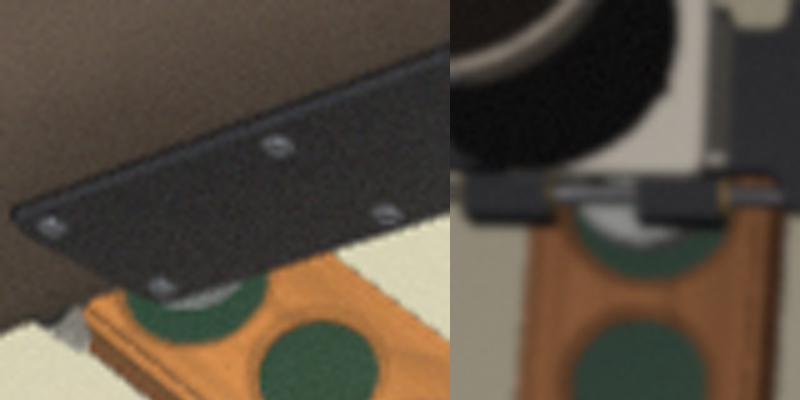

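The side view is mostly blocked by the arm. In the top view the disc's lower edge is at about (227,208), over the felt, whose lower edge is at about (229,215). I'll compare with the projection.

```bash
python3 - <<'E'
from h import *
o=ctrl.get_obs(); p=o["tool_pos"];print(p,o["orientation"])
for q in(p,np.array([.633,.170,.05])):
    e=np.array([proj("top",q+[.028*np.cos(t),.028*np.sin(t),.0165]) for t in np.linspace(0,6.28,40)]); print(e.min(0),e.max(0),proj("top",q+[0,0,.0165]))
E
```

```text
[0.63442357 0.1669954  0.05192281] [-1.79979810e+02  1.90693052e-03  1.79764302e+02]
[212.98935816 179.52566325] [242.20316571 208.05838961] [227.6203803  193.75541522]
[211.58571575 180.47438963] [240.75518253 208.97020215] [226.19474317 194.68582063]
```

The observed disc matches the projected pose. I'll shift 3 mm in y and lower it into the well.

Converted, 2.6 cm / 30 = 0.0867, 2.4 cm / 30 = 0.08.

send_rows(
  plan=[
    [[0.0017, 0.005, 0.01, 0, 0, 0], [0.0033, 0.01, 0.0267, 0, 0, 0], [0.0033, 0.01, 0.0433, 0, 0, 0], [0.0033, 0.01, 0.0567, 0, 0, 0], [0.0033, 0.01, 0.07, 0, 0, 0], [0.0033, 0.01, 0.08, 0, 0, 0], [0.0033, 0.01, 0.0867, 0, 0, 0], [0.0033, 0.01, 0.0867, 0, 0, 0]],
  ],
)

```text
clock: 12.25
tool_pos: [0.6329, 0.1704, 0.025]
orientation: [-180.0, -0.1, 179.8]
force: [-0.1, 0.7, -6.0]
opening: 0.0227
gripper_force: 30.0
```

Converted, 0.1 cm / 30 = 0.0033.

send_rows(
  plan=[
    [[0, 0, 0.0033, 0, 0, 0], [0, 0, 0.0033, 0, 0, 0]],
  ],
)

```text
clock: 12.42
tool_pos: [0.6333, 0.1706, 0.0248]
orientation: [180.0, 0.0, 179.8]
force: [-0.8, 0.3, -5.5]
opening: 0.0226
gripper_force: 30.0
```

Converted, 0.1 cm / 30 = 0.0033.

send_rows(
  plan=[
    [[0, 0, 0.0033, 0, 0, 0], [0, 0, 0.0033, 0, 0, 0]],
  ],
)

```text
clock: 12.58
tool_pos: [0.6332, 0.1706, 0.0238]
orientation: [180.0, 0.0, 179.8]
force: [0.1, 0.3, -6.2]
opening: 0.0225
gripper_force: 30.0
```

Converted, 0.1 cm / 30 = 0.0033.

send_rows(
  plan=[
    [[0, 0, 0.0033, 0, 0, 0], [0, 0, 0.0033, 0, 0, 0]],
  ],
)

```text
clock: 12.75
tool_pos: [0.6339, 0.1707, 0.0238]
orientation: [180.0, 0.1, 179.8]
force: [-1.0, -0.8, 1.0]
opening: 0.0227
gripper_force: 30.0
```

The felt contact came at the predicted height. I'll release and raise.

send_rows(
  plan=[
    [[0, 0, 0, 0, 0, 0], [0, 0, 0, 0, 0, 0], [0, 0, 0, 0, 0, 0], [0, 0, 0, 0, 0, 0], [0, 0, 0, 0, 0, 0], [0, 0, 0, 0, 0, 0]],
  ],
  fingers=0.5,
)

```text
clock: 13.25
tool_pos: [0.6333, 0.1706, 0.0228]
orientation: [180.0, 0.0, 179.8]
force: [0.3, -0.3, 0.1]
opening: 0.0434
gripper_force: 0.0
```

Converted, -10 cm / 30 = -0.3333, -9 cm / 30 = -0.3.

send_rows(
  plan=[
    [[0, 0, -0.0167, 0, 0, 0], [0, 0, -0.05, 0, 0, 0], [0, 0, -0.1, 0, 0, 0], [0, 0, -0.1667, 0, 0, 0], [0, 0, -0.2333, 0, 0, 0], [0, 0, -0.3, 0, 0, 0], [0, 0, -0.3333, 0, 0, 0], [0, 0, -0.3333, 0, 0, 0]],
  ],
)

```text
clock: 13.92
tool_pos: [0.6349, 0.1713, 0.1265]
orientation: [179.9, 0.3, 179.8]
force: [-0.8, 0.9, 0.2]
opening: 0.0436
gripper_force: 0.0
```

Now the 200, at (0.454, -0.089).

Converted, -25.9 cm / 30 = -0.8633, 1.4 cm / 30 = 0.0467.

send_rows(
  plan=[
    [[0.0467, -0.0667, 0, 0, 0, 0], [0.1267, -0.1833, 0, 0, 0, 0], [0.21, -0.3033, 0, 0, 0, 0], [0.2933, -0.4233, 0, 0, 0, 0], [0.3767, -0.5433, 0, 0, 0, 0], [0.46, -0.6633, 0, 0, 0, 0], [0.54, -0.78, 0, 0, 0, 0], [0.5967, -0.8633, 0, 0, 0, 0]],
  ],
)

```text
clock: 14.58
tool_pos: [0.4511, -0.0891, 0.1222]
orientation: [180.0, -0.0, 179.8]
force: [1.0, -1.6, -0.1]
opening: 0.0436
gripper_force: 0.0
```

Converted, 9.5 cm / 30 = 0.3167, 9 cm / 30 = 0.3, 0.2 degrees / 90 = 0.0022.

send_rows(
  plan=[
    [[0, 0, 0.0167, 0, 0, 0.0022], [0, 0, 0.0667, 0, 0, 0.0022], [0, 0, 0.1333, 0, 0, 0.0022], [0, 0, 0.2, 0, 0, 0.0022], [0, 0, 0.2667, 0, 0, 0.0022], [0, 0, 0.3, 0, 0, 0.0022], [0, 0, 0.3167, 0, 0, 0.0022], [0, 0, 0.3167, 0, 0, 0.0022]],
  ],
)

```text
clock: 15.25
tool_pos: [0.4521, -0.0879, 0.0265]
orientation: [-180.0, -0.2, 179.6]
force: [-0.3, -0.4, 0.4]
opening: 0.0436
gripper_force: 0.0
```

Converted, 3.2 cm / 30 = 0.1067, 3 cm / 30 = 0.1.

send_rows(
  plan=[
    [[0, 0, 0.0167, 0, 0, 0], [0, 0, 0.0367, 0, 0, 0], [0, 0, 0.0567, 0, 0, 0], [0, 0, 0.0733, 0, 0, 0], [0, 0, 0.09, 0, 0, 0], [0, 0, 0.1, 0, 0, 0], [0, 0, 0.1067, 0, 0, 0], [0, 0, 0.1067, 0, 0, 0]],
  ],
)

```text
clock: 15.92
tool_pos: [0.453, -0.0878, -0.0047]
orientation: [-180.0, -0.0, 179.6]
force: [-0.6, -0.4, -0.3]
opening: 0.0442
gripper_force: 0.0
```

send_rows(
  plan=[
    [[0, 0, 0, 0, 0, 0], [0, 0, 0, 0, 0, 0], [0, 0, 0, 0, 0, 0], [0, 0, 0, 0, 0, 0], [0, 0, 0, 0, 0, 0], [0, 0, 0, 0, 0, 0], [0, 0, 0, 0, 0, 0], [0, 0, 0, 0, 0, 0]],
  ],
  fingers=0,
)

```text
clock: 16.58
tool_pos: [0.4534, -0.0878, -0.004]
orientation: [180.0, 0.0, 179.6]
force: [-0.7, 0.3, 3.4]
opening: 0.0189
gripper_force: 30.0
```

Converted, -9 cm / 30 = -0.3, -8.4 cm / 30 = -0.28.

send_rows(
  plan=[
    [[0, 0, -0.0133, 0, 0, 0], [0, 0, -0.0333, 0, 0, 0], [0, 0, -0.0733, 0, 0, 0], [0, 0, -0.12, 0, 0, 0], [0, 0, -0.1733, 0, 0, 0], [0, 0, -0.2267, 0, 0, 0], [0, 0, -0.28, 0, 0, 0], [0, 0, -0.3, 0, 0, 0]],
  ],
)

```text
clock: 17.25
tool_pos: [0.4542, -0.0877, 0.0881]
orientation: [180.0, 0.2, 179.6]
force: [0.7, 0.2, -2.4]
opening: 0.0188
gripper_force: 30.0
```

Converted, 18 cm / 30 = 0.6, 15.5 cm / 30 = 0.5167, -0.4 degrees / 90 = -0.0044.

send_rows(
  plan=[
    [[-0.0133, 0.0333, 0, 0, 0, -0.0022], [-0.04, 0.1, 0, 0, 0, -0.0044], [-0.0733, 0.1833, 0, 0, 0, -0.0044], [-0.1067, 0.2667, 0, 0, 0, -0.0044], [-0.14, 0.35, 0, 0, 0, -0.0044], [-0.1733, 0.4333, 0, 0, 0, -0.0044], [-0.2067, 0.5167, 0, 0, 0, -0.0044], [-0.24, 0.6, 0, 0, 0, -0.0044]],
  ],
)

```text
clock: 17.92
tool_pos: [0.5262, 0.0933, 0.0846]
orientation: [-180.0, -0.1, 180.0]
force: [-0.1, -0.6, -1.8]
opening: 0.0187
gripper_force: 30.0
```

Converted, 8 cm / 30 = 0.2667, -1.8 cm / 30 = -0.06.

send_rows(
  plan=[
    [[-0.03, 0.0767, 0, 0, 0, 0], [-0.06, 0.15, 0.0167, 0, 0, 0], [-0.0833, 0.2067, 0.0467, 0, 0, 0], [-0.1, 0.2467, 0.0867, 0, 0, 0], [-0.1067, 0.2667, 0.12, 0, 0, 0], [-0.1067, 0.2667, 0.14, 0, 0, 0], [-0.1067, 0.2667, 0.15, 0, 0, 0], [-0.1067, 0.2667, 0.15, 0, 0, 0]],
  ],
)

```text
clock: 18.58
tool_pos: [0.5574, 0.1707, 0.0396]
orientation: [-179.9, -0.1, 180.0]
force: [0.1, -0.6, -2.3]
opening: 0.0184
gripper_force: 30.0
```

Converted, 2.3 cm / 30 = 0.0767, 2.2 cm / 30 = 0.0733.

send_rows(
  plan=[
    [[0, 0.0033, 0.0133, 0, 0, 0], [0, 0.0033, 0.03, 0, 0, 0], [0, 0.0033, 0.0433, 0, 0, 0], [0, 0.0033, 0.0567, 0, 0, 0], [0, 0.0033, 0.0667, 0, 0, 0], [0, 0.0033, 0.0733, 0, 0, 0], [0, 0.0033, 0.0767, 0, 0, 0], [0, 0.0033, 0.0767, 0, 0, 0]],
  ],
)

```text
clock: 19.25
tool_pos: [0.5585, 0.1726, 0.0175]
orientation: [-180.0, -0.0, 180.0]
force: [-0.4, 0.9, -1.4]
opening: 0.0185
gripper_force: 30.0
```

Converted, 0.1 cm / 30 = 0.0033.

send_rows(
  plan=[
    [[0, 0, 0.0033, 0, 0, 0], [0, 0, 0.0033, 0, 0, 0]],
  ],
)

```text
clock: 19.42
tool_pos: [0.5588, 0.1728, 0.017]
orientation: [180.0, 0.0, 180.0]
force: [0.4, -0.3, -1.3]
opening: 0.0185
gripper_force: 30.0
```

Converted, 0.1 cm / 30 = 0.0033.

send_rows(
  plan=[
    [[0, 0, 0.0033, 0, 0, 0], [0, 0, 0.0033, 0, 0, 0], [0, 0, 0.0033, 0, 0, 0]],
  ],
)

```text
clock: 19.67
tool_pos: [0.5594, 0.173, 0.0169]
orientation: [180.0, 0.1, -180.0]
force: [-0.0, -1.3, 4.8]
opening: 0.0188
gripper_force: 30.0
```

Seated at the predicted height. Release and raise.

Converted, -0.05 cm / 30 = -0.0017.

send_rows(
  plan=[
    [[0, 0, -0.0017, 0, 0, 0], [0, 0, -0.0017, 0, 0, 0], [0, 0, -0.0017, 0, 0, 0], [0, 0, -0.0017, 0, 0, 0], [0, 0, -0.0017, 0, 0, 0], [0, 0, -0.0017, 0, 0, 0]],
  ],
  fingers=0.5,
)

```text
clock: 20.17
tool_pos: [0.5585, 0.1727, 0.0162]
orientation: [-180.0, -0.0, 180.0]
force: [0.6, 0.3, -0.1]
opening: 0.0436
gripper_force: 0.0
```

Converted, -10 cm / 30 = -0.3333, -9 cm / 30 = -0.3.

send_rows(
  plan=[
    [[0, 0, -0.0167, 0, 0, 0], [0, 0, -0.05, 0, 0, 0], [0, 0, -0.1, 0, 0, 0], [0, 0, -0.1667, 0, 0, 0], [0, 0, -0.2333, 0, 0, 0], [0, 0, -0.3, 0, 0, 0], [0, 0, -0.3333, 0, 0, 0], [0, 0, -0.3333, 0, 0, 0]],
  ],
)

```text
clock: 20.83
tool_pos: [0.5601, 0.1736, 0.1197]
orientation: [179.8, 0.3, -180.0]
force: [0.4, 0.8, 0.2]
opening: 0.0443
gripper_force: 0.0
```

Next the 100, at (0.6425, -0.095).

Converted, -26.8 cm / 30 = -0.8933, -8.4 cm / 30 = -0.28.

send_rows(
  plan=[
    [[-0.0233, -0.0667, 0, 0, 0, 0], [-0.06, -0.1867, 0, 0, 0, 0], [-0.0967, -0.31, 0, 0, 0, 0], [-0.1367, -0.4333, 0, 0, 0, 0], [-0.1733, -0.5567, 0, 0, 0, 0], [-0.2133, -0.68, 0, 0, 0, 0], [-0.25, -0.8, 0, 0, 0, 0], [-0.28, -0.8933, 0, 0, 0, 0]],
  ],
)

```text
clock: 21.5
tool_pos: [0.6423, -0.098, 0.1152]
orientation: [-180.0, -0.1, 179.9]
force: [0.5, 0.8, -0.1]
opening: 0.0438
gripper_force: 0.0
```

Converted, 9.5 cm / 30 = 0.3167, 9 cm / 30 = 0.3.

send_rows(
  plan=[
    [[0, 0, 0.0167, 0, 0, 0], [0, 0, 0.0667, 0, 0, 0], [0, 0, 0.1333, 0, 0, 0], [0, 0, 0.2, 0, 0, 0], [0, 0, 0.2667, 0, 0, 0], [0, 0, 0.3, 0, 0, 0], [0, 0, 0.3167, 0, 0, 0], [0, 0, 0.3167, 0, 0, 0]],
  ],
)

```text
clock: 22.17
tool_pos: [0.6416, -0.0952, 0.0199]
orientation: [-180.0, -0.1, 180.0]
force: [-0.3, 0.2, 0.6]
opening: 0.0436
gripper_force: 0.0
```

```bash
python3 - <<'E'
from h import *
cams(); o=ctrl.get_obs(); print(o["tool_pos"],o["force"])
a=cv2.imread("pics/last_top.png")
b=cv2.imread("pics/last_side.png"); cv2.imwrite("pics/v7.png",np.hstack([cv2.resize(b[180:240,285:365],None,fx=5,fy=5,interpolation=2),cv2.resize(b[250:370,220:360],(350,300),interpolation=2)]))
E
```

```text
[ 0.64302147 -0.09519638  0.0219005 ] [ 0.83911693  0.14341291 -0.10940078]
```

View pics/v7.png

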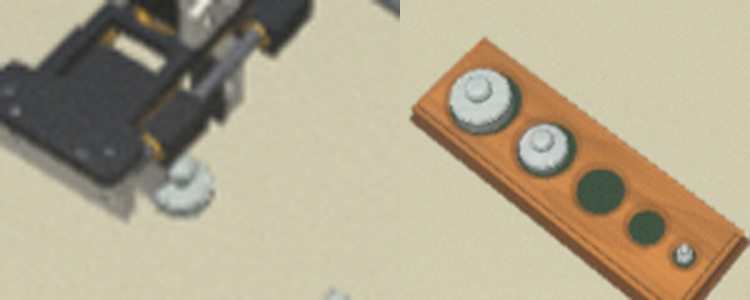

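The 500 and 200 stand upright in their wells, at crop pixels (480,100) and (545,148). The 100 is under the open gripper at crop (183,185). I'll lower the last 28 mm and grip.

Converted, 2.8 cm / 30 = 0.0933, 2.7 cm / 30 = 0.09.

send_rows(
  plan=[
    [[0, 0, 0.0167, 0, 0, 0], [0, 0, 0.0333, 0, 0, 0], [0, 0, 0.05, 0, 0, 0], [0, 0, 0.0667, 0, 0, 0], [0, 0, 0.08, 0, 0, 0], [0, 0, 0.09, 0, 0, 0], [0, 0, 0.0933, 0, 0, 0], [0, 0, 0.0933, 0, 0, 0]],
  ],
)

```text
clock: 22.93
tool_pos: [0.6423, -0.0954, -0.0072]
orientation: [-180.0, -0.0, 180.0]
force: [-0.7, 0.4, -0.3]
opening: 0.044
gripper_force: 0.0
```

send_rows(
  plan=[
    [[0, 0, 0, 0, 0, 0], [0, 0, 0, 0, 0, 0], [0, 0, 0, 0, 0, 0], [0, 0, 0, 0, 0, 0], [0, 0, 0, 0, 0, 0], [0, 0, 0, 0, 0, 0], [0, 0, 0, 0, 0, 0], [0, 0, 0, 0, 0, 0]],
  ],
  fingers=0,
)

```text
clock: 23.6
tool_pos: [0.6426, -0.0953, -0.0065]
orientation: [180.0, 0.0, 180.0]
force: [-0.3, 0.2, 2.0]
opening: 0.0145
gripper_force: 30.0
```

Converted, -9 cm / 30 = -0.3, -6.8 cm / 30 = -0.2267.

send_rows(
  plan=[
    [[0, 0, -0.0133, 0, 0, 0], [0, 0, -0.0333, 0, 0, 0], [0, 0, -0.0733, 0, 0, 0], [0, 0, -0.12, 0, 0, 0], [0, 0, -0.1733, 0, 0, 0], [0, 0, -0.2267, 0, 0, 0], [0, 0, -0.28, 0, 0, 0], [0, 0, -0.3, 0, 0, 0]],
  ],
)

```text
clock: 24.27
tool_pos: [0.644, -0.0954, 0.087]
orientation: [-180.0, 0.3, -180.0]
force: [0.4, -0.5, -1.1]
opening: 0.0145
gripper_force: 30.0
```

Converted, 17.1 cm / 30 = 0.57, 14.8 cm / 30 = 0.4933.

send_rows(
  plan=[
    [[0.0167, 0.0333, 0, 0, 0, 0], [0.0533, 0.1, 0, 0, 0, 0], [0.0967, 0.1767, 0, 0, 0, 0], [0.14, 0.2567, 0, 0, 0, 0], [0.1833, 0.3333, 0, 0, 0, 0], [0.2267, 0.4133, 0, 0, 0, 0], [0.27, 0.4933, 0, 0, 0, 0], [0.3133, 0.57, 0, 0, 0, 0]],
  ],
)

```text
clock: 24.93
tool_pos: [0.5469, 0.0769, 0.0828]
orientation: [-180.0, -0.0, 180.0]
force: [0.1, 0.6, -1.6]
opening: 0.0143
gripper_force: 30.0
```

Converted, 9.8 cm / 30 = 0.3267, 8.8 cm / 30 = 0.2933.

send_rows(
  plan=[
    [[0.0433, 0.08, 0, 0, 0, 0], [0.0867, 0.1567, 0.01, 0, 0, 0], [0.1267, 0.2333, 0.0333, 0, 0, 0], [0.16, 0.2933, 0.0667, 0, 0, 0], [0.18, 0.3267, 0.1067, 0, 0, 0], [0.18, 0.3267, 0.1333, 0, 0, 0], [0.18, 0.3267, 0.1467, 0, 0, 0], [0.18, 0.3267, 0.1467, 0, 0, 0]],
  ],
)

```text
clock: 25.6
tool_pos: [0.4938, 0.1731, 0.0382]
orientation: [-179.9, -0.1, 180.0]
force: [0.1, 0.2, -1.0]
opening: 0.0143
gripper_force: 30.0
```

Converted, 2.3 cm / 30 = 0.0767, 2.2 cm / 30 = 0.0733.

send_rows(
  plan=[
    [[0, 0, 0.0133, 0, 0, 0], [0, 0, 0.03, 0, 0, 0], [0, 0, 0.0433, 0, 0, 0], [0, 0, 0.0567, 0, 0, 0], [0, 0, 0.0667, 0, 0, 0], [0, 0, 0.0733, 0, 0, 0], [0, 0, 0.0767, 0, 0, 0], [0, 0, 0.0767, 0, 0, 0]],
  ],
)

```text
clock: 26.27
tool_pos: [0.4945, 0.1736, 0.016]
orientation: [-180.0, -0.0, 180.0]
force: [-0.4, 0.2, -1.2]
opening: 0.0146
gripper_force: 30.0
```

send_rows(
  plan=[
    [[0, 0, 0.0033, 0, 0, 0], [0, 0, 0.0033, 0, 0, 0], [0, 0, 0.0033, 0, 0, 0]],
  ],
)

```text
clock: 26.52
tool_pos: [0.4947, 0.1738, 0.0154]
orientation: [180.0, 0.0, 180.0]
force: [-0.0, -0.4, -0.1]
opening: 0.0145
gripper_force: 30.0
```

Converted, 0.1 cm / 30 = 0.0033.

send_rows(
  plan=[
    [[0, 0, 0.0033, 0, 0, 0], [0, 0, 0.0033, 0, 0, 0], [0, 0, 0.0033, 0, 0, 0]],
  ],
)

```text
clock: 26.77
tool_pos: [0.4954, 0.1741, 0.0153]
orientation: [180.0, 0.1, -180.0]
force: [-1.0, -0.5, 7.4]
opening: 0.0147
gripper_force: 30.0
```

Seated. Release and raise.

Converted, -0.08 cm / 30 = -0.0027.

send_rows(
  plan=[
    [[0, 0, -0.0027, 0, 0, 0], [0, 0, -0.0027, 0, 0, 0], [0, 0, -0.0027, 0, 0, 0], [0, 0, -0.0027, 0, 0, 0], [0, 0, -0.0027, 0, 0, 0], [0, 0, -0.0027, 0, 0, 0]],
  ],
  fingers=0.4,
)

```text
clock: 27.27
tool_pos: [0.4944, 0.1736, 0.0149]
orientation: [-180.0, -0.0, 180.0]
force: [0.6, 0.5, -0.4]
opening: 0.0349
gripper_force: 0.0
```

Converted, -10 cm / 30 = -0.3333, -9 cm / 30 = -0.3.

send_rows(
  plan=[
    [[0, 0, -0.0167, 0, 0, 0], [0, 0, -0.05, 0, 0, 0], [0, 0, -0.1, 0, 0, 0], [0, 0, -0.1667, 0, 0, 0], [0, 0, -0.2333, 0, 0, 0], [0, 0, -0.3, 0, 0, 0], [0, 0, -0.3333, 0, 0, 0], [0, 0, -0.3333, 0, 0, 0]],
  ],
)

```text
clock: 27.93
tool_pos: [0.496, 0.1747, 0.1183]
orientation: [179.8, 0.2, -180.0]
force: [0.0, 0.6, 0.1]
opening: 0.0351
gripper_force: 0.0
```

Converted, -25 cm / 30 = -0.8333, -3.8 cm / 30 = -0.1267.

send_rows(
  plan=[
    [[-0.01, -0.0667, 0, 0, 0, 0], [-0.0267, -0.1767, 0, 0, 0, 0], [-0.0433, -0.29, 0, 0, 0, 0], [-0.06, -0.4, 0, 0, 0, 0], [-0.08, -0.5167, 0, 0, 0, 0], [-0.0967, -0.6333, 0, 0, 0, 0], [-0.1133, -0.75, 0, 0, 0, 0], [-0.1267, -0.8333, 0, 0, 0, 0]],
  ],
)

```text
clock: 28.6
tool_pos: [0.5319, -0.0787, 0.1144]
orientation: [-180.0, -0.1, 179.9]
force: [0.1, 0.6, 0.4]
opening: 0.0351
gripper_force: 0.0
```

Converted, 9.2 cm / 30 = 0.3067, 8.8 cm / 30 = 0.2933.

send_rows(
  plan=[
    [[0, 0, 0.0167, 0, 0, 0], [0, 0, 0.0667, 0, 0, 0], [0, 0, 0.1333, 0, 0, 0], [0, 0, 0.2, 0, 0, 0], [0, 0, 0.2667, 0, 0, 0], [0, 0, 0.2933, 0, 0, 0], [0, 0, 0.3067, 0, 0, 0], [0, 0, 0.3067, 0, 0, 0]],
  ],
)

```text
clock: 29.27
tool_pos: [0.5319, -0.0762, 0.0223]
orientation: [-180.0, -0.1, -180.0]
force: [0.4, 0.2, -0.2]
opening: 0.0349
gripper_force: 0.0
```

```bash
python3 - <<'E'
from h import *
cams(); o=ctrl.get_obs(); p=o["tool_pos"];print(p,o["force"])
print(proj("side",p+[0,0,.024]),proj("side",[.5328,-.076,.022]))
b=cv2.imread("pics/last_side.png"); cv2.imwrite("pics/v8.png",cv2.resize(b[200:260,315:395],None,fx=7,fy=7,interpolation=2))
E
```

```text
[ 0.53307209 -0.07610866  0.02376104] [ 0.37478552 -0.11420346 -0.26548871]
[352.38910347 234.95881086] [352.09089946 240.91671438]
```

View pics/v8.png

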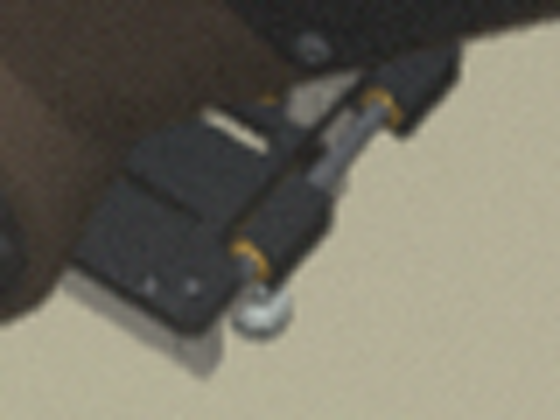

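The 50 stands at crop (262,310), which is pixel (352,244), next to the open fingers as expected. I'll lower and grip.

Converted, 2.8 cm / 30 = 0.0933, 2.7 cm / 30 = 0.09.

send_rows(
  plan=[
    [[0, 0, 0.0167, 0, 0, 0], [0, 0, 0.0333, 0, 0, 0], [0, 0, 0.05, 0, 0, 0], [0, 0, 0.0667, 0, 0, 0], [0, 0, 0.08, 0, 0, 0], [0, 0, 0.09, 0, 0, 0], [0, 0, 0.0933, 0, 0, 0], [0, 0, 0.0933, 0, 0, 0]],
  ],
)

```text
clock: 30.03
tool_pos: [0.5323, -0.0764, -0.0053]
orientation: [-180.0, -0.0, 180.0]
force: [0.4, 0.4, 0.1]
opening: 0.0348
gripper_force: 0.0
```

send_rows(
  plan=[
    [[0, 0, 0, 0, 0, 0], [0, 0, 0, 0, 0, 0], [0, 0, 0, 0, 0, 0], [0, 0, 0, 0, 0, 0], [0, 0, 0, 0, 0, 0], [0, 0, 0, 0, 0, 0], [0, 0, 0, 0, 0, 0], [0, 0, 0, 0, 0, 0]],
  ],
  fingers=0,
)

```text
clock: 30.7
tool_pos: [0.5326, -0.0763, -0.0048]
orientation: [180.0, 0.0, 180.0]
force: [-0.6, 0.3, 0.8]
opening: 0.0102
gripper_force: 30.0
```

Converted, -9 cm / 30 = -0.3, -8.4 cm / 30 = -0.28.

send_rows(
  plan=[
    [[0, 0, -0.0133, 0, 0, 0], [0, 0, -0.0333, 0, 0, 0], [0, 0, -0.0733, 0, 0, 0], [0, 0, -0.12, 0, 0, 0], [0, 0, -0.1733, 0, 0, 0], [0, 0, -0.2267, 0, 0, 0], [0, 0, -0.28, 0, 0, 0], [0, 0, -0.3, 0, 0, 0]],
  ],
)

```text
clock: 31.37
tool_pos: [0.5337, -0.0762, 0.0878]
orientation: [180.0, 0.2, -180.0]
force: [0.4, 0.7, -0.2]
opening: 0.0106
gripper_force: 30.0
```

Converted, 17 cm / 30 = 0.5667, 14.6 cm / 30 = 0.4867.

send_rows(
  plan=[
    [[0.0133, 0.0333, 0, 0, 0, 0], [0.0367, 0.1, 0, 0, 0, 0], [0.0633, 0.18, 0, 0, 0, 0], [0.09, 0.2567, 0, 0, 0, 0], [0.1167, 0.3333, 0, 0, 0, 0], [0.1467, 0.41, 0, 0, 0, 0], [0.1733, 0.4867, 0, 0, 0, 0], [0.2, 0.5667, 0, 0, 0, 0]],
  ],
)

```text
clock: 32.03
tool_pos: [0.471, 0.0947, 0.0843]
orientation: [-180.0, -0.1, 180.0]
force: [0.5, 0.8, 0.1]
opening: 0.01
gripper_force: 30.0
```

Converted, 8.2 cm / 30 = 0.2733, 7.6 cm / 30 = 0.2533.

send_rows(
  plan=[
    [[0.0267, 0.0767, 0, 0, 0, 0], [0.0533, 0.1467, 0.01, 0, 0, 0], [0.0767, 0.21, 0.0333, 0, 0, 0], [0.0933, 0.2533, 0.0667, 0, 0, 0], [0.1, 0.2733, 0.1067, 0, 0, 0], [0.1, 0.2733, 0.1333, 0, 0, 0], [0.1, 0.2733, 0.1467, 0, 0, 0], [0.1, 0.2733, 0.1467, 0, 0, 0]],
  ],
)

```text
clock: 32.7
tool_pos: [0.4416, 0.1748, 0.0398]
orientation: [-179.9, -0.1, 180.0]
force: [0.8, 0.0, -0.1]
opening: 0.0105
gripper_force: 30.0
```

Converted, 2.4 cm / 30 = 0.08, 2.2 cm / 30 = 0.0733.

send_rows(
  plan=[
    [[0, 0, 0.0133, 0, 0, 0], [0, 0, 0.03, 0, 0, 0], [0, 0, 0.0433, 0, 0, 0], [0, 0, 0.0567, 0, 0, 0], [0, 0, 0.0667, 0, 0, 0], [0, 0, 0.0733, 0, 0, 0], [0, 0, 0.08, 0, 0, 0], [0, 0, 0.08, 0, 0, 0]],
  ],
)

```text
clock: 33.37
tool_pos: [0.4424, 0.1756, 0.0167]
orientation: [-180.0, -0.0, 180.0]
force: [0.3, 1.0, -0.7]
opening: 0.0101
gripper_force: 30.0
```

Converted, 0.1 cm / 30 = 0.0033.

send_rows(
  plan=[
    [[0, 0, 0.0033, 0, 0, 0], [0, 0, 0.0033, 0, 0, 0], [0, 0, 0.0033, 0, 0, 0]],
  ],
)

```text
clock: 33.62
tool_pos: [0.4427, 0.1759, 0.0162]
orientation: [180.0, 0.0, 180.0]
force: [0.5, 0.7, -0.2]
opening: 0.0104
gripper_force: 30.0
```

Converted, 0.1 cm / 30 = 0.0033.

send_rows(
  plan=[
    [[0, 0, 0.0033, 0, 0, 0], [0, 0, 0.0033, 0, 0, 0], [0, 0, 0.0033, 0, 0, 0]],
  ],
)

```text
clock: 33.87
tool_pos: [0.4433, 0.1762, 0.0161]
orientation: [180.0, 0.1, -180.0]
force: [-1.1, -1.5, 8.9]
opening: 0.0103
gripper_force: 30.0
```

Seated. Release, raise, move clear and look.

send_rows(
  plan=[
    [[0, 0, -0.0027, 0, 0, 0], [0, 0, -0.0027, 0, 0, 0], [0, 0, -0.0027, 0, 0, 0], [0, 0, -0.0027, 0, 0, 0], [0, 0, -0.0027, 0, 0, 0], [0, 0, -0.0027, 0, 0, 0]],
  ],
  fingers=0.4,
)

```text
clock: 34.37
tool_pos: [0.4425, 0.1757, 0.0157]
orientation: [-180.0, -0.0, 180.0]
force: [-0.6, -0.8, 0.3]
opening: 0.0347
gripper_force: 0.0
```

Converted, -12 cm / 30 = -0.4, -11 cm / 30 = -0.3667.

send_rows(
  plan=[
    [[0, 0, -0.0167, 0, 0, 0], [0, 0, -0.05, 0, 0, 0], [0, 0, -0.1, 0, 0, 0], [0, 0, -0.1667, 0, 0, 0], [0, 0, -0.2333, 0, 0, 0], [0, 0, -0.3, 0, 0, 0], [0, 0, -0.3667, 0, 0, 0], [0, 0, -0.4, 0, 0, 0]],
  ],
)

```text
clock: 35.03
tool_pos: [0.4434, 0.1763, 0.1386]
orientation: [179.9, 0.2, -180.0]
force: [0.3, -0.0, 1.0]
opening: 0.0347
gripper_force: 0.0
```

Converted, -24 cm / 30 = -0.8, -22 cm / 30 = -0.7333.

send_rows(
  plan=[
    [[-0.0167, -0.0667, 0, 0, 0, 0], [-0.05, -0.1667, 0, 0, 0, 0], [-0.0833, -0.2833, 0, 0, 0, 0], [-0.1167, -0.4, 0, 0, 0, 0], [-0.15, -0.5167, 0, 0, 0, 0], [-0.1833, -0.6333, 0, 0, 0, 0], [-0.2167, -0.7333, 0, 0, 0, 0], [-0.2333, -0.8, 0, 0, 0, 0]],
  ],
)

```text
clock: 35.7
tool_pos: [0.5128, -0.0668, 0.1355]
orientation: [-180.0, -0.0, 179.9]
force: [0.5, -0.3, -0.5]
opening: 0.0349
gripper_force: 0.0
```

```bash
python3 - <<'E'
from h import *
cams(); print(ctrl.get_obs()["tool_pos"])
a=cv2.imread("pics/last_top.png");b=cv2.imread("pics/last_side.png")
cv2.imwrite("pics/v9.png",np.hstack([cv2.resize(a[170:340,190:265],(255,578),interpolation=2),cv2.copyMakeBorder(cv2.resize(b[262:385,222:362],None,fx=3.8,fy=3.8,interpolation=2),0,578-467,0,0,0)]))
E
```

```text
[ 0.51251675 -0.06691361  0.13519838]
```

View pics/v9.png

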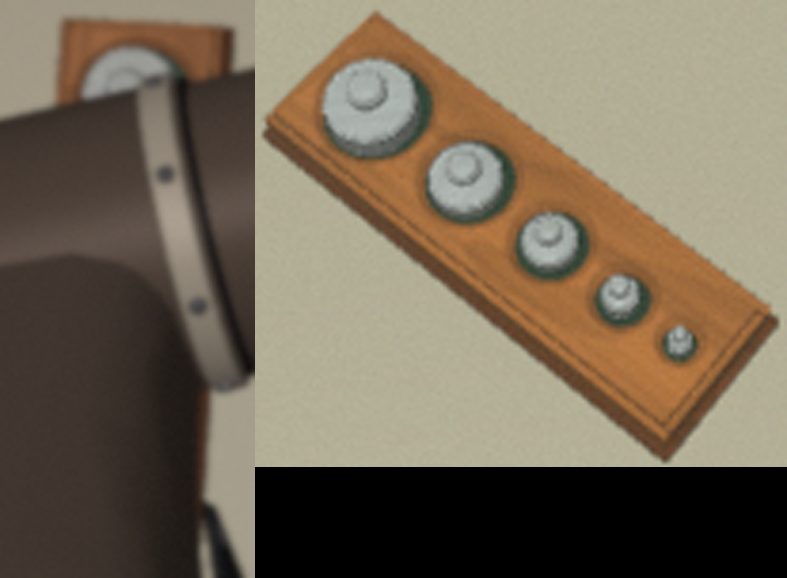

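The side view shows all five weights upright on the felt in order of size, at crop x of about 372, 465, 549, 621 and 680. The arm is clear, so I'm handing in.

```bash
python3 -c "
from plant import ctrl
print(ctrl.close_job())"
```

```text
the job is handed in; nothing more can be done
None
```

All four weights now stand upright on the felt in their own wells, in size order beside the untouched 20 g. I handed the job in at about 36 s; before I gripped the 500 g, the shut fingers pressed lightly (about 6 N) on its knob while it was still on the balance pan.

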